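# Sort the empties on the cabinet top

### The job

Sort what was taken out of the drawer: stand the two loose brown bottles in free cells of the yellow crate, stand both cans upright inside the cardboard flat, and stand the cup upright in the middle of the saucer on the wooden tray. Set the bottles and the cup down gently instead of dropping them, knock none of them over, and leave the two bottles that are already in the crate standing there.

Things in the scene. Friction and masses are not known exactly. Their poses are not given: they have to be found in the camera images.
- bottle_a_mid (a point): Empty brown glass bottle, loose, about 0.17 kg, 165 mm tall, 58 mm in diameter up to 82 mm above its foot, then a shoulder; neck 28 mm in diameter from 121 mm above the foot to the mouth (lip 30 mm). Gripped by the neck, about 60 mm above this point. Point: on its axis, 82.5 mm above its foot; z up its axis. Stands on the cabinet top; to be stowed.
- bottle_b_mid (a point): Empty brown glass bottle, loose, about 0.17 kg, 165 mm tall, 58 mm in diameter up to 82 mm above its foot, then a shoulder; neck 28 mm in diameter from 121 mm above the foot to the mouth (lip 30 mm). Gripped by the neck, about 60 mm above this point. Point: on its axis, 82.5 mm above its foot; z up its axis. Stands on the cabinet top; to be stowed.
- can_a_mid (a point): Empty aluminium drinks can, loose, very light (20 g), 90 mm tall, 53 mm in diameter (the top 12 mm narrow to 47 mm), standing on the cabinet top to begin with. Point: on its axis half-way up, 45 mm above its foot; z up its axis. One of the two cans to be sorted.
- can_b_mid (a point): Empty aluminium drinks can, loose, very light (20 g), 90 mm tall, 53 mm in diameter (the top 12 mm narrow to 47 mm), standing on the cabinet top to begin with. Point: on its axis half-way up, 45 mm above its foot; z up its axis. One of the two cans to be sorted.
- cup_mid (a point): White ceramic cup, loose, upright on the cabinet top, 0.16 kg: 66 mm tall, 62 mm outer diameter from 18 mm above its foot to the rim, foot 48 mm across. Its small loop handle reaches 54 mm from the axis along its +y, 15 to 57 mm above the foot, so grip it across the body along its own x. Point: on its axis half-way up, 33 mm above its foot; z up.
- crate: Yellow bottle crate, fixed, 160 (x) by 238 (y) mm, walls 85 high, 4 thick, floor 4 thick. Dividers 55 high make 2 x 3 cells, 74 mm square, centred at x = -39 or 39, y = -78, 0 or 78 mm. Bottles already fill the cells (39, 78) and (39, -78); the others are free. Origin: centre of its underside, on the cabinet top; x points away from the robot (within about 10 degrees), z up.
- stowed_a_mid (a point): Empty brown glass bottle, loose, about 0.17 kg, 165 mm tall, 58 mm in diameter up to 82 mm above its foot, then a shoulder; neck 28 mm in diameter from 121 mm above the foot to the mouth (lip 30 mm). Gripped by the neck, about 60 mm above this point. Point: on its axis, 82.5 mm above its foot; z up its axis. Stands in the crate's cell (39, 78); stays there.
- stowed_b_mid (a point): Empty brown glass bottle, loose, about 0.17 kg, 165 mm tall, 58 mm in diameter up to 82 mm above its foot, then a shoulder; neck 28 mm in diameter from 121 mm above the foot to the mouth (lip 30 mm). Gripped by the neck, about 60 mm above this point. Point: on its axis, 82.5 mm above its foot; z up its axis. Stands in the crate's cell (39, -78); stays there.
- can_flat: Shallow brown cardboard flat for cans, open on top, empty, fixed: 170 mm along its x, 224 mm along its y, walls 35 mm high and 3 mm thick, floor 3 mm thick, no dividers. Origin: centre of its underside, on the cabinet top; x points away from the robot (within about 10 degrees), z up.
- saucer_mid (a point): Middle of the white saucer fixed at the centre of the dark wooden tray (fixed; 172 mm along x, 230 along y, rim 22 high, brass handles 38 high at y = +111 and -111). Point: on the saucer's flat well (radius 40 mm), where the cup's foot rests, 14 mm above the cabinet top; the saucer's edge is 132 mm across and 9 mm above the well. x away from the robot, z up.

How it is judged:
At the end, for the whole second after the job is handed in: All four bottles stand upright (0.12 rad) on the crate's floor, each in its own cell; both cans stand upright on the floor of the cardboard flat; the cup stands upright (0.1 rad) on the saucer, its axis within 12 mm of the saucer's middle; all at rest and released (x of bottle_a_mid in the frame of crate between -0.055 and 0.055 m and y of bottle_a_mid in the frame of crate between -0.095 and 0.095 m and z of bottle_a_mid in the frame of crate between 0.078 and 0.096 m and angle between each of bottle_a_mid, bottle_b_mid, stowed_a_mid, stowed_b_mid, can_a_mid, can_b_mid's own z axis and vertical below 0.12 rad and linear speed of each of bottle_a, bottle_b, stowed_a, stowed_b, can_a, can_b, cup below 0.02 m/s and x of bottle_b_mid in the frame of crate between -0.055 and 0.055 m and y of bottle_b_mid in the frame of crate between -0.095 and 0.095 m and z of bottle_b_mid in the frame of crate between 0.078 and 0.096 m and x of stowed_a_mid in the frame of crate between -0.055 and 0.055 m and y of stowed_a_mid in the frame of crate between -0.095 and 0.095 m and z of stowed_a_mid in the frame of crate between 0.078 and 0.096 m and x of stowed_b_mid in the frame of crate between -0.055 and 0.055 m and y of stowed_b_mid in the frame of crate between -0.095 and 0.095 m and z of stowed_b_mid in the frame of crate between 0.078 and 0.096 m and x of can_a_mid in the frame of can_flat between -0.06 and 0.06 m and y of can_a_mid in the frame of can_flat between -0.087 and 0.087 m and z of can_a_mid in the frame of can_flat between 0.04 and 0.056 m and x of can_b_mid in the frame of can_flat between -0.06 and 0.06 m and y of can_b_mid in the frame of can_flat between -0.087 and 0.087 m and z of can_b_mid in the frame of can_flat between 0.04 and 0.056 m and horizontal distance between cup_mid and saucer_mid below 0.012 m and angle between cup_mid's own z axis and vertical below 0.1 rad and z of cup_mid in the frame of saucer_mid between 0.026 and 0.041 m); the robot touches nothing.
It fails at once if a bottle or the cup is dropped (moves faster than 0.75 m/s while no finger touches it: a fall of about 30 mm) ((linear speed of bottle_a above 0.75 m/s and contact force between bottle_a and the fingers below 0.05 N) or (linear speed of bottle_b above 0.75 m/s and contact force between bottle_b and the fingers below 0.05 N) or (linear speed of cup above 0.75 m/s and contact force between cup and the fingers below 0.05 N)).
It fails at once if a bottle or the cup is knocked over or tipped by more than 0.9 rad (angle between any of bottle_a_mid, bottle_b_mid, cup_mid, stowed_a_mid, stowed_b_mid's own z axis and vertical above 0.9 rad).
It fails at once if a bottle that was in the crate before is lifted out of its cell (z of any of stowed_a_mid, stowed_b_mid in the frame of crate above 0.13 m).
It also fails if it takes over 131 s, if anything falls off the work surface, if the arm or the gripper's body presses on something with over 40 N, if the wrist force passes 120 N, or if a joint passes its speed limit or range.

### The arm

A 6-joint arm with a two-finger parallel gripper is mounted at the origin on the work surface. World frame = base frame: x ahead of the robot, y to its left, z up, the work surface at z = 0. Lengths are in m, angles in rad, forces in N, time in s.
With the tool pointing down it reaches from about 0.225 to 0.875 m from the base axis. Payload 3.4 kg.
Tool frame: the origin (TCP) lies between the finger pads; the fingertips stand 17 mm ahead of it and the grasp point (between the pads) lies 2 mm behind it; y points along the fingers, z is the direction in which the jaws open and shut, and the axes are right-handed (so a half turn about y gives the same grasp; the last joint's range is limited). The gripper opens to 85 mm and grips with 20 to 120 N. Pads are 22 mm wide; open, the fingers measure 114 mm over their backs; the gripper's body (76 mm by 85 mm) begins 54 mm behind the grasp point. The pads swing forward as they close: fully open they stand 13 mm farther back than shut.
Start: joints at [-1.359, 0.276, 1.505, -0, 1.361, -0.121], TCP at [0.188, -0.543, 0.248] pointing down, gripper open.
Joint ranges: [-2.89, 2.89], [-0.75, 2.08], [0.22, 2.7], [-1.18, 4.32], [0.11, 2.71], [-2.7, 2.7]. Speed limits (rad/s): [2.57, 2.57, 3.14, 3.14, 3.14, 3.14].

### API

Orientations are given as a unit quaternion [w, x, y, z].
In Python, from rig import manip, get_image, camera_model, sign_off, spot_in, silhouettes, spot_point gives the robot as it stands.
- The arm moves only by the tool jog_arm, never from a script. Its argument "targets" is a list of rows, each a list of 3 entries, a list of its own where there are three numbers: the finger opening in m, from 0 to 0.0854, then the shift along the world's x, y, z in m, then the turn about the world's z in rad. In form: [[claw, [x, y, z], spin], ...]. A call has 1 to 10 rows; each row shifts and turns the commanded pose from where the row before left it; what a row does not reach is not made up. A row lasts 1/8 s, in which the tool goes at most 62.5 mm and 10.7 degrees, less where a joint would pass 70% of its speed; a pose out of reach is approached as far as the arm can. A call with a gripper value outside its range is refused whole. The fingers move at their own pace and stop on an object; "force" is the grip in N (left out, the last holds). Time passes only in rows, so rows that do not move let the fingers close. It gives the time, the measured TCP pose, the force and the opening at its end, in the units of the state.
- manip.get_state(): the state, without advancing time (a new reading comes with each control period).
- get_image(name): name is "side" or "top"; returns (picture, depth): 384x512x3 uint8, red, green, blue; 384x512 float32, m along the optical axis (not along the pixel's ray), 0 where there is no reading.
- camera_model(name): a dict with "mtx" (3x3 intrinsics, pixels), "world_from_camera" (4x4, takes a point from camera to world coordinates). Camera axes: x right, y up, looking along -z (the intrinsics and any distortion apply to the point x, -y, -z); pixel columns grow to the right and rows downward; lengths in m; the calibration is good to about 2 mm. A picture is of the moment at which its call begins. camera_model takes no time and is no camera call.
- sign_off(): hands the job in, once; it reports no verdict.
Trained networks look in the newest picture that a camera, given by its name, has taken for a name from the list of things; names that differ only in an ending like _2 or _b are one class to them, and where a whole thing is asked for, a point or a joint stands for the part that bears it (a point fixed in the world has none). Each returns a list of dicts, best first, with "score" (0 to 1); they miss things now and then, are a little off and sometimes report something else, mostly with a low value. They report only what shows in the picture. A call takes as long as a camera call.
- spot_in(name, camera): "position" ([column, row] in pixels, amid what is visible of it).
- silhouettes(name, camera): "mask" (384x512 bool, what is visible of it) and "position" ([column, row] in pixels, amid what is visible of it).
- spot_point(name, camera): "position" ([column, row] in pixels: a listed point, or the origin of a listed thing).
The state is a dict: "clock": time; "qpos": joint angles; "qd": joint speeds; "effort": joint torques, N m; "position": TCP position; "ee_rot": TCP orientation; "contact_force": force on the tool from outside, world axes, zero at the start; "moment": the same for the moment, N m; "width": finger opening in m.
Only numpy, scipy, OpenCV 4.12 (cv2) and the standard library are available. Lean on these libraries where they do the work, as an engineer would, in place of code of your own. Each camera call takes 0.05 s, during which the arm holds its last target.

## Working session

There is one attempt and no reset: what is moved stays moved. The work goes in short steps, Python scripts to look and compute and a tool call to move; the robot and the scene stay as the last step left them, time stands still between calls to the robot, and variables do not carry over. Pictures are saved under pics/ and viewed, and the job is handed in when it is done.

Besides the shell and the picture viewer there is one more tool, called as name([rows], argument=value, ...), one row to a line, values as JSON. jog_arm: Moves the arm, as the interface text tells. Its arguments: {"type":"object","properties":{"targets":{"type":"array","items":{"type":"array"}},"force":{"type":"number"}},"required":["targets"]}

```bash
mkdir -p pics; ls; python3 - <<'E'
from rig import manip,get_image,camera_model
import cv2,numpy as np
for n in ("side","top"):
    p,d=get_image(n); cv2.imwrite(f"pics/{n}0.png",p[...,::-1]); m=camera_model(n); print(n,np.round(m["mtx"],1).tolist(),np.round(m["world_from_camera"],3).tolist(),[k for k in m])
s=manip.get_state(); print(s)
E
```

```text
pics
side [[482.2, 0.0, 248.6], [0.0, 482.2, 193.5], [0.0, 0.0, 1.0]] [[-0.95, 0.183, -0.252, 0.139], [-0.311, -0.544, 0.779, 1.072], [0.005, 0.819, 0.574, 0.879], [0.0, 0.0, 0.0, 1.0]] ['mtx', 'world_from_camera']
top [[487.0, 0.0, 248.5], [0.0, 487.0, 186.5], [0.0, 0.0, 1.0]] [[-0.001, 0.982, -0.19, 0.203], [-1.0, 0.002, 0.016, 0.012], [0.016, 0.19, 0.982, 1.584], [0.0, 0.0, 0.0, 1.0]] ['mtx', 'world_from_camera']
{'clock': 0.1, 'qpos': array([-1.35899673e+00,  2.76502592e-01,  1.50599729e+00,  2.29811915e-05,
        1.36067956e+00, -1.21002915e-01]), 'qd': array([-0.00011288, -0.00110564, -0.00495496,  0.00020849, -0.00103037,
       -0.00094928]), 'effort': array([ 1.52778270e-03, -4.17701769e+01, -2.46404529e+01, -3.60620579e-04,
        5.79013358e-03,  7.51705642e-06]), 'position': array([ 0.18775754, -0.54302319,  0.24754649]), 'ee_rot': array([ 0.11710197, -0.11713701,  0.69790054, -0.69677894]), 'contact_force': array([-0.68601996, -0.34043617,  0.10742021]), 'moment': array([-0.0191178 , -0.08748971, -0.01943503]), 'width': 0.08556943309768085}
```

View pics/side0.png

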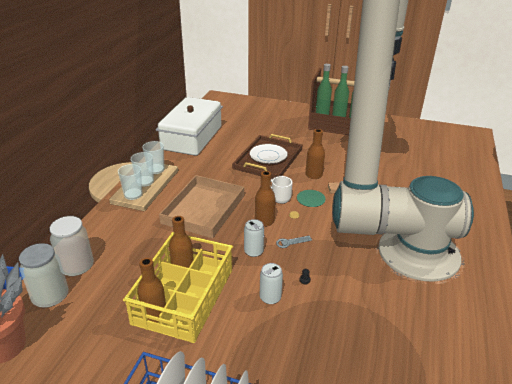

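View pics/top0.png

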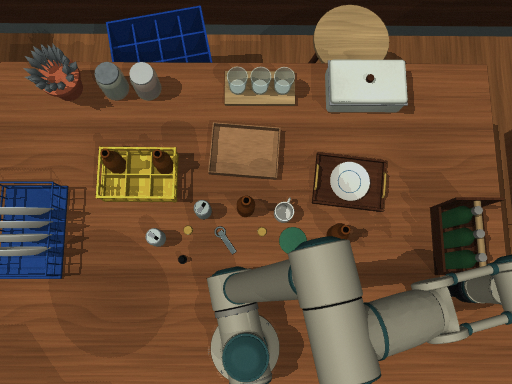

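The pictures show the following:
- **Crate:** yellow, top view at (136,174).
- **Flat:** at (246,150).
- **Tray and saucer:** at (350,182).
- **Cans:** at (202,210) and (156,238).
- **Bottles:** at (246,206) and (341,233), the second one partly near the arm.
- **Cup:** at (285,211), with its handle up and to the right.

```bash
cat > h.py <<'E'
from rig import manip,get_image,camera_model,spot_in,silhouettes,spot_point
import numpy as np,cv2
from scipy.optimize import least_squares
def ray(cam,px):
    m=camera_model(cam);K=m["mtx"];T=m["world_from_camera"]
    d=np.array([(px[0]-K[0,2])/K[0,0],-(px[1]-K[1,2])/K[1,1],-1.])
    return T[:3,3],T[:3,:3]@d
def onz(cam,px,z):
    o,d=ray(cam,px); return o+d*(z-o[2])/d[2]
def cloud(cam,depth,mask=None):
    m=camera_model(cam);K=m["mtx"];T=m["world_from_camera"]
    ok=depth>0
    if mask is not None: ok&=mask
    v,u=np.nonzero(ok);z=depth[v,u]
    P=np.c_[(u-K[0,2])/K[0,0]*z,-(v-K[1,2])/K[1,1]*z,-z]
    return P@T[:3,:3].T+T[:3,3]
def fitc(P,r):
    c0=P[:,:2].mean(0)
    f=least_squares(lambda c:np.hypot(*(P[:,:2]-c).T)-r,c0,loss='soft_l1',f_scale=.003)
    return f.x,np.sqrt(np.mean(f.fun**2))
Z={'bottle_a_mid':.0825,'can_a_mid':.045,'cup_mid':.033,'crate':0,'can_flat':0,'saucer_mid':.014,'stowed_a_mid':.0865}
E
python3 - <<'E'
from h import *
D={c:get_image(c) for c in ("side","top")}
for n in Z:
    for c in D:
        for s in spot_point(n,c):
            if s['score']>.3: print(n,c,round(s['score'],2),np.round(s['position'],1),np.round(onz(c,s['position'],Z[n]),4)[:2])
bands={'bottle_a_mid':(.01,.078,.029),'can_a_mid':(.005,.075,.0265),'cup_mid':(.02,.062,.031)}
for n,(a,b,r) in bands.items():
    for c in D:
        for s in silhouettes(n,c):
            if s['score']<.3: continue
            P=cloud(c,D[c][1],s['mask']); Q=P[(P[:,2]>a)&(P[:,2]<b)]
            if len(Q)>15:
                print('FIT',n,c,round(s['score'],2),np.round(s['position']),len(Q),*fitc(Q,r),'zmax',P[:,2].max())
E
```

```text
bottle_a_mid side 0.56 [315.9 155.2] [ 0.3491 -0.2834]
bottle_a_mid top 0.71 [340.2 234.7] [ 0.3429 -0.2946]
can_a_mid side 0.82 [250.  239.4] [0.4358 0.1415]
can_a_mid top 0.57 [203.  207.3] [0.4336 0.1331]
cup_mid side 0.79 [277.  193.8] [ 0.4279 -0.1011]
cup_mid top 0.72 [282.2 214.9] [ 0.411  -0.1203]
cup_mid top 0.31 [245.7 151.4] [ 0.6213 -0.0032]
crate side 0.78 [183.4 293. ] [0.5443 0.3346]
crate side 0.49 [178.9 244. ] [0.6318 0.172 ]
crate top 0.59 [139.9 173.4] [0.5538 0.3475]
can_flat side 0.64 [204.6 203.9] [ 0.6361 -0.0237]
can_flat top 0.9 [245.1 151.5] [ 0.6298 -0.0015]
saucer_mid side 0.98 [268.3 154.9] [ 0.5269 -0.3482]
saucer_mid side 0.31 [206.5 208.8] [0.6133 0.0149]
saucer_mid top 0.89 [350.1 181.8] [ 0.5237 -0.3479]
stowed_a_mid side 0.93 [148.  289.1] [0.5841 0.4214]
stowed_a_mid top 0.56 [113.3 158.4] [0.5829 0.4148]
FIT bottle_a_mid side 0.92 [318. 160.] 284 [ 0.35222447 -0.29237707] 0.002631738143517621 zmax 0.17032836603197743
FIT can_a_mid side 0.61 [254. 237.] 388 [0.42807421 0.13553977] 0.008654821363475356 zmax 0.09807234743070292
FIT can_a_mid top 0.56 [204. 205.] 40 [0.42771773 0.13533198] 0.0005103165188179196 zmax 0.10011586054818133
FIT cup_mid side 0.83 [280. 192.] 321 [ 0.42090512 -0.12093987] 0.0028738300077431863 zmax 0.11802791915485922
FIT cup_mid top 0.55 [283. 214.] 70 [ 0.41659287 -0.12168047] 0.0028084705208237318 zmax 0.07759509744613946
```

```bash
cat >> h.py <<'E'
def clouds(D): return {c:cloud(c,D[c][1]) for c in D}
E
python3 - <<'E'
from h import *
D={c:get_image(c) for c in ("side","top")}
C=clouds(D)
np.savez('c0.npz',**C)
seeds={'bA?':((.35,-.29),.01,.078,.029),'bB?':(onz('top',(246,207),.1)[:2],.01,.078,.029),'canA':((.428,.135),.008,.075,.0265),'canB':(onz('top',(156,238),.08)[:2],.008,.075,.0265),'cup':((.418,-.121),.02,.06,.031)}
for n,(s,a,b,r) in seeds.items():
  for c in ('side','top','both'):
    P=np.vstack([C['side'],C['top']]) if c=='both' else C[c]
    x=np.array(s)
    for R in (.05,.04,.036):
        Q=P[(P[:,2]>a)&(P[:,2]<b)&(np.hypot(*(P[:,:2]-x).T)<R)]
        if len(Q)<10: break
        x,e=fitc(Q,r)
    # top cap center
    print(n,c,len(Q),np.round(x,4),round(e,4) if len(Q)>=10 else '')
    if n[0]=='b':
        Q=P[(P[:,2]>.125)&(P[:,2]<.16)&(np.hypot(*(P[:,:2]-x).T)<.03)]
        if len(Q)>10: print('  neck',len(Q),*fitc(Q,.014))
  if n=='cup':
    P=np.vstack([C['side'],C['top']])
    d=P[:,:2]-x; rr=np.hypot(*d.T)
    Q=d[(rr>.036)&(rr<.06)&(P[:,2]>.015)&(P[:,2]<.06)]
    print('handle',len(Q),np.round(Q.mean(0),4),np.degrees(np.arctan2(*Q.mean(0)[::-1])), np.round(np.degrees(np.arctan2(Q[:,1],Q[:,0])))[::4])
p=D['top'][0]; cv2.imwrite('pics/topz.png',cv2.resize(p[130:260,80:400],None,fx=2.5,fy=2.5,interpolation=cv2.INTER_CUBIC)[...,::-1])
p=D['side'][0]; cv2.imwrite('pics/sidez.png',cv2.resize(p[110:340,110:350],None,fx=2.5,fy=2.5,interpolation=cv2.INTER_CUBIC)[...,::-1])
E
```

```text
bA? side 298 [ 0.3521 -0.2926] 0.0023
  neck 84 [ 0.35260669 -0.29193964] 0.0024335434002805798
bA? top 32 [ 0.3509 -0.2932] 0.0006
  neck 23 [ 0.35104162 -0.29327949] 0.0003962755159228434
bA? both 330 [ 0.352  -0.2927] 0.0022
  neck 107 [ 0.35222168 -0.2922271 ] 0.002221455741170366
bB? side 359 [ 0.4384 -0.0013] 0.0019
  neck 104 [ 0.43778619 -0.00064442] 0.0019258667951295183
bB? top 49 [ 0.4377 -0.0019] 0.0004
  neck 17 [ 0.43746676 -0.00151726] 0.0010113240027122368
bB? both 408 [ 0.4382 -0.0013] 0.0018
  neck 121 [ 0.43768541 -0.00073857] 0.0018342418321342308
canA side 376 [0.428  0.1357] 0.0016
canA top 51 [0.4272 0.1355] 0.0019
canA both 427 [0.4278 0.1357] 0.0016
canB side 421 [0.3395 0.2815] 0.0012
canB top 62 [0.3393 0.2809] 0.002
canB both 482 [0.3394 0.2814] 0.0013
cup side 281 [ 0.4206 -0.1209] 0.0031
cup top 83 [ 0.4173 -0.1214] 0.0025
cup both 365 [ 0.4195 -0.1211] 0.0031
handle 19 [ 0.0345 -0.0128] -20.371434147978544 [-21. 127. -22. -27. -28.]
```

```bash
ls pics
```

```text
side0.png
sidez.png
top0.png
topz.png
```

View pics/topz.png

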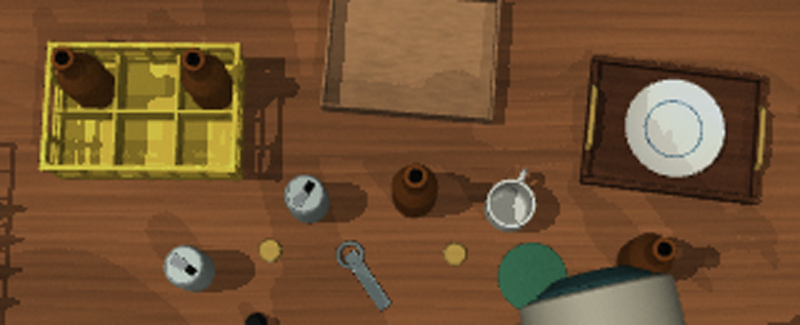

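```bash
python3 - <<'E'
from h import *
C=np.load('c0.npz')
# raw heightmap-ish stats
T=C['top'];S=C['side'];P=np.vstack([T,S])
from scipy.optimize import minimize
def box(n,c0,hx,hy,z0,z1,R):
    for nm,A in (('top',T),('side',S),('both',P)):
        Q=A[(A[:,2]>z0)&(A[:,2]<z1)&(abs(A[:,0]-c0[0])<R[0])&(abs(A[:,1]-c0[1])<R[1])][:,:2]
        def f(v):
            c,s=np.cos(v[2]),np.sin(v[2]);d=Q-v[:2]
            a=abs(d[:,0]*c+d[:,1]*s)-hx;b=abs(-d[:,0]*s+d[:,1]*c)-hy
            # distance to rectangle outline
            out=np.hypot(np.maximum(a,0),np.maximum(b,0)); ins=np.minimum(np.maximum(a,b),0)
            return np.where(out>0,out,-ins)
        best=min((least_squares(f,[c0[0],c0[1],t],loss='soft_l1',f_scale=.003) for t in np.radians([-8,-4,0,4,8])),key=lambda r:r.cost)
        print(n,nm,len(Q),np.round(best.x,4),np.degrees(best.x[2]).round(2),'med',np.median(best.fun).round(4))
box('crate',(.55,.34),.078,.117,.07,.09,(.11,.14))
box('flat',(.63,0),.0835,.1105,.025,.04,(.11,.14))
box('tray',(.525,-.348),.084,.113,.014,.025,(.1,.13))
# saucer edge
Q=P[(P[:,2]>.016)&(P[:,2]<.030)&(np.hypot(P[:,0]-.525,P[:,1]+.348)<.075)&(np.hypot(P[:,0]-.525,P[:,1]+.348)>.05)]
print(len(Q))
# saucer via colour
p=cv2.imread('pics/top0.png'); 
for n,z in (('top',.022),('side',.022)):
    p=cv2.imread(f'pics/{n}0.png'); m=(p.min(2)>150).astype('uint8')
    k,l,st,ce=cv2.connectedComponentsWithStats(m)
    for i in range(1,k):
        if st[i,4]>200: 
            w=onz(n,ce[i],z); 
            if abs(w[0]-.525)<.03 and abs(w[1]+.348)<.03:
                ys,xs=np.nonzero(l==i); cn=cv2.convexHull(np.c_[xs,ys].astype('float32'))
                E=np.array([onz(n,q[0],z) for q in cn])[:,:2]
                f=least_squares(lambda v:np.hypot(*(E-v[:2]).T)-v[2],[w[0],w[1],.066],loss='soft_l1',f_scale=.002)
                print(n,st[i,4],w,f.x)
E
```

```text
crate top 704 [ 0.5384  0.3422 -0.0006] -0.03 med 0.0024
crate side 1547 [ 0.5375  0.3449 -0.0149] -0.86 med 0.0023
crate both 2251 [ 0.5379  0.3442 -0.0105] -0.6 med 0.0025
flat top 338 [ 0.6268  0.0017 -0.0793] -4.54 med 0.0011
flat side 650 [ 0.6274  0.0047 -0.079 ] -4.52 med 0.0013
flat both 988 [ 0.6272  0.0039 -0.0788] -4.52 med 0.0014
tray top 1544 [ 0.5242 -0.3392 -0.1159] -6.64 med 0.037
tray side 914 [ 0.5224 -0.3369 -0.1314] -7.53 med 0.0248
tray both 2458 [ 0.5236 -0.3379 -0.1181] -6.77 med 0.0341
689
top 1114 [ 0.52607456 -0.34505495  0.022     ] [ 0.5261136  -0.3445811   0.06411734]
side 558 [ 0.52783337 -0.34683382  0.022     ] [ 0.52819308 -0.34854853  0.06515368]
```

```bash
cat >> h.py <<'E'
def jaw():
    from scipy.spatial.transform import Rotation as R
    s=manip.get_state();q=s['ee_rot']; M=R.from_quat(np.r_[q[1:],q[0]]).as_matrix()
    return np.degrees(np.arctan2(M[1,2],M[0,2])),M
E
python3 - <<'E'
from h import *
a,M=jaw();print(a,M.round(3))
for z,p in ((.066,(284.4,211.2)),): print('rim',onz('top',p,z))
C=np.load('c0.npz');P=np.vstack([C['top'],C['side']])
for c in('top','side'):
  P=C[c]
  d=P-[.419,-.121,0];rr=np.hypot(d[:,0],d[:,1]);an=np.degrees(np.arctan2(d[:,1],d[:,0]))
  Q=P[(P[:,2]>.062)&(P[:,2]<.072)&(rr<.042)]
  f=least_squares(lambda v:np.hypot(*(Q[:,:2]-v).T)-.029,[.419,-.121],loss='soft_l1',f_scale=.002);print(c,'rim',len(Q),f.x)
  Q=P[(P[:,2]>.02)&(P[:,2]<.06)&(rr<.05)&(rr>.024)&(abs(an+22)>35)]
  f=least_squares(lambda v:np.hypot(*(Q[:,:2]-v).T)-.031,[.419,-.121],loss='soft_l1',f_scale=.002);print(c,'body',len(Q),f.x)
# stowed necks
P=np.vstack([C['top'],C['side']])
for s in((.58,.42),(.58,.266)):
  Q=P[(P[:,2]>.135)&(P[:,2]<.165)&(np.hypot(P[:,0]-s[0],P[:,1]-s[1])<.035)];print('stowed',len(Q),*fitc(Q,.0145))
E
```

```text
-70.93383821489256 [[-0.945  0.     0.327]
 [-0.327 -0.    -0.945]
 [ 0.    -1.     0.   ]]
rim [ 0.41831443 -0.12460186  0.066     ]
top rim 62 [ 0.41871733 -0.1230599 ]
top body 58 [ 0.4191706  -0.12192174]
side rim 94 [ 0.41998    -0.12050129]
side body 255 [ 0.42133877 -0.12110772]
stowed 164 [0.57941982 0.42048339] 0.0012026266826498779
stowed 135 [0.57802541 0.26444223] 0.0014933821998114045
```

jog_arm([
  [0.085, [0.027, 0.042, 0], -0.055],
  [0.085, [0.027, 0.042, 0], -0.055],
  [0.085, [0.027, 0.042, 0], -0.055],
  [0.085, [0.027, 0.042, 0], -0.055],
  [0.085, [0.027, 0.042, 0], -0.055],
  [0.085, [0.028, 0.04, 0], -0.055],
  [0.085, [0, 0, 0], 0],
], force=40)

```text
clock: 2.17
position: [0.352, -0.2908, 0.2486]
ee_rot: [0.003, -0.002, 0.707, -0.707]
contact_force: [-0.2, 0.0, -0.4]
width: 0.0853
```

jog_arm([
  [0.085, [0, -0.002, -0.035], 0],
  [0.085, [0, 0, -0.035], 0],
  [0.085, [0, 0, -0.033], 0],
  [0.05, [0, 0, 0], 0],
  [0.02, [0, 0, 0], 0],
  [0.02, [0, 0, 0], 0],
  [0.02, [0, 0, 0], 0],
  [0.02, [0, 0, 0], 0],
], force=40)

```text
clock: 3.18
position: [0.3515, -0.296, 0.1467]
ee_rot: [-0.002, 0.0, -0.706, 0.708]
contact_force: [0.0, 0.7, 7.1]
width: 0.0271
```

jog_arm([
  [0.02, [0, 0, 0.02], 0],
  [0.02, [0, 0, 0.04], 0],
  [0.02, [0, 0, 0.04], 0],
  [0.02, [0, 0, 0.02], 0],
  [0.02, [0, 0, 0], 0],
])

```text
clock: 3.8
position: [0.3514, -0.2962, 0.2668]
ee_rot: [-0.002, 0.0, -0.706, 0.708]
contact_force: [-0.9, -0.3, -1.6]
width: 0.0269
```

```bash
python3 - <<'E'
from h import *
D={c:get_image(c) for c in ("side","top")}
cv2.imwrite('pics/s1.png',D['side'][0][...,::-1])
s=manip.get_state();print(s['position'],s['contact_force'],s['width'],jaw()[0])
P=clouds(D)['side'];t=s['position']
Q=P[(np.hypot(P[:,0]-t[0],P[:,1]-t[1])<.04)&(P[:,2]<t[2]-.065)&(P[:,2]>.05)]
print(len(Q),Q[:,2].min(),*fitc(Q,.029))
for a in(.11,.13,.15,.17,.19): 
    q=Q[(Q[:,2]>a)&(Q[:,2]<a+.02)]
    if len(q)>15: print(a,len(q),*fitc(q,.029))
E
```

```text
[ 0.3503964  -0.29500677  0.26452208] [ 0.93214093  0.55388774 -1.61202373] 0.027127342235217122 -89.82998244841909
388 0.1230680257885648 [ 0.35218618 -0.29425769] 0.0023330304641486325
0.11 25 [ 0.35225494 -0.29555382] 0.0017614060292274923
0.13 102 [ 0.35232515 -0.29361178] 0.002522561220667251
0.15 103 [ 0.35223185 -0.29411582] 0.002155208919574659
0.17 108 [ 0.35195633 -0.29469041] 0.0023705800263973914
0.19 50 [ 0.3524238  -0.29407934] 0.002150481927578834
```

View pics/s1.png

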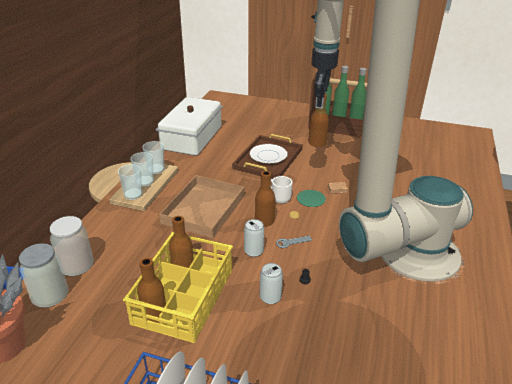

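The first bottle is upright in the jaws, at side pixel (318,125). I'll carry it around bottle B to the near right crate cell.

jog_arm([
  [0.02, [-0.002, 0.03, 0], 0],
  [0.02, [-0.002, 0.05, 0], 0],
  [0.02, [-0.002, 0.055, 0], 0],
  [0.02, [-0.002, 0.055, 0], 0],
  [0.02, [-0.002, 0.055, 0], 0],
  [0.02, [0, 0.055, 0], 0],
  [0.02, [0, 0.055, 0], 0],
  [0.02, [0, 0.055, 0], 0],
  [0.02, [0.02, 0.03, 0], 0],
  [0.02, [0.03, 0.03, 0], 0],
])

```text
clock: 5.15
position: [0.3896, 0.1757, 0.2639]
ee_rot: [-0.001, 0.003, -0.707, 0.708]
contact_force: [0.4, -1.3, -1.9]
width: 0.0267
```

jog_arm([
  [0.02, [0.04, 0.035, 0], 0],
  [0.02, [0.04, 0.035, 0], 0],
  [0.02, [0.02, 0.02, 0], 0],
  [0.02, [0, 0, 0], 0],
  [0.02, [0, 0, 0], 0],
])

```text
clock: 5.78
position: [0.4896, 0.2638, 0.2638]
ee_rot: [0.0, 0.002, -0.706, 0.708]
contact_force: [0.8, -0.2, -1.9]
width: 0.0274
```

```bash
cat > look.py <<'E'
from h import *
import sys
# usage: look.py name r  : fit held object body below the gripper, in both cams
tag,r,drop,h=sys.argv[1],float(sys.argv[2]),float(sys.argv[3]),float(sys.argv[4])
D={c:get_image(c) for c in ("side","top")}
for c in D: cv2.imwrite(f'pics/{c}{tag}.png',D[c][0][...,::-1])
s=manip.get_state();t=s['position'];print(t.round(4),s['contact_force'].round(1),s['width'].round(4),'jaw',round(jaw()[0],2),'q6',s['qpos'][5].round(2))
for c,P in clouds(D).items():
  Q=P[(np.hypot(P[:,0]-t[0],P[:,1]-t[1])<.04)&(P[:,2]<t[2]-drop)&(P[:,2]>t[2]-drop-h)]
  if len(Q)>15:
    x,e=fitc(Q,r); print(c,len(Q),Q[:,2].min().round(3),x.round(4),round(e,4))
E
python3 look.py 2 .029 .065 .08
```

```text
Traceback (most recent call last):
  File "look.py", line 7, in <module>
    s=manip.get_state();t=s['position'];print(t.round(4),s['contact_force'].round(1),s['width'].round(4),'jaw',round(jaw()[0],2),'q6',s['qpos'][5].round(2))
                                                                                     ^^^^^^^^^^^^^^^^
AttributeError: 'float' object has no attribute 'round'
```

View pics/side2.png

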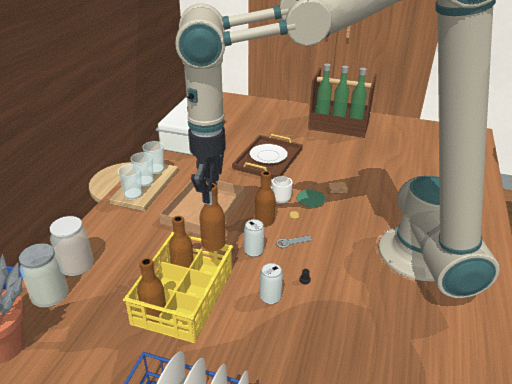

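```bash
sed -i "s/s\['width'\].round(4)/round(s['width'],4)/; s/'q6',s\['qpos'\]\[5\].round(2)/'q6',round(float(s['qpos'][5]),2)/" look.py; python3 look.py 2b .029 .065 .08
```

```text
[0.4901 0.2638 0.2655] [ 1.3  0.7 -1.4] 0.0273 jaw -89.87 q6 1.94
side 635 0.12 [0.4896 0.266 ] 0.0013
top 42 0.125 [0.4894 0.2656] 0.0005
```

jog_arm([
  [0.02, [0.008, 0.001, 0], 0],
  [0.02, [0, 0, -0.02], 0],
  [0.02, [0, 0, -0.025], 0],
  [0.02, [0, 0, -0.025], 0],
  [0.02, [0, 0, -0.02], 0],
  [0.02, [0, 0, -0.013], 0],
  [0.02, [0, 0, -0.009], 0],
  [0.02, [0, 0, 0], 0],
])

```text
clock: 6.98
position: [0.4988, 0.2654, 0.153]
ee_rot: [-0.001, 0.001, -0.707, 0.707]
contact_force: [-0.0, 0.9, -0.4]
width: 0.0268
```

```bash
python3 look.py 3 .029 .065 .08
```

```text
[0.4993 0.2657 0.1539] [ 0.3  0.5 -1.6] 0.027 jaw -89.84 q6 1.93
side 385 0.011 [0.4989 0.2676] 0.0055
top 44 0.01 [0.4991 0.2709] 0.0065
```

View pics/side3.png

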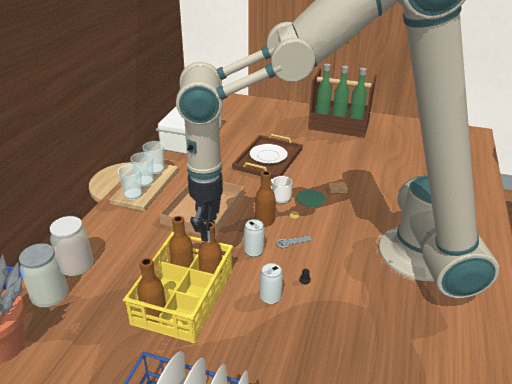

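jog_arm([
  [0.02, [0, 0, -0.002], 0],
  [0.02, [0, 0, -0.002], 0],
  [0.02, [0, 0, 0], 0],
])

```text
clock: 7.45
position: [0.4995, 0.2659, 0.1507]
ee_rot: [0.002, -0.0, 0.707, -0.707]
contact_force: [-1.3, 0.6, 5.0]
width: 0.0273
```

jog_arm([
  [0.035, [0, 0, 0], 0],
  [0.05, [0, 0, 0], 0],
  [0.06, [0, 0, 0], 0],
  [0.06, [0, 0, 0.01], 0],
  [0.06, [0, 0, 0.03], 0],
  [0.06, [0, 0, 0.05], 0],
  [0.06, [0, 0, 0.02], 0],
  [0.06, [0, 0, 0], 0],
])

```text
clock: 8.45
position: [0.4999, 0.2659, 0.2618]
ee_rot: [0.003, 0.001, 0.708, -0.707]
contact_force: [0.2, 1.4, 0.0]
width: 0.06
```

```bash
python3 look.py 4 .014 .08 .04
```

```text
[0.4984 0.2653 0.2588] [ 0.2 -0.4 -0.7] 0.06 jaw -89.84 q6 1.93
side 194 0.139 [0.4992 0.2693] 0.0037
top 32 0.148 [0.4993 0.2637] 0.0029
```

View pics/side4.png

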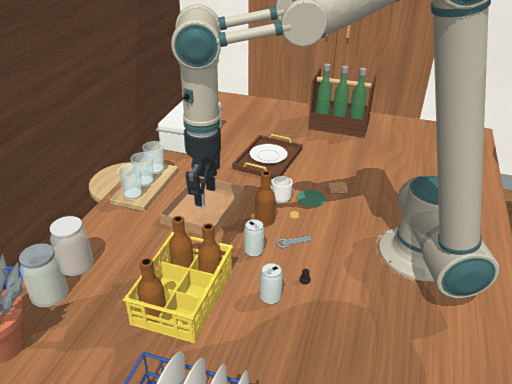

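Bottle A stands in the crate, with its mouth at side pixel (207,230). Now bottle B.

jog_arm([
  [0.085, [-0.011, -0.045, 0], 0],
  [0.085, [-0.011, -0.05, 0], 0],
  [0.085, [-0.011, -0.05, 0], 0],
  [0.085, [-0.011, -0.05, 0], 0],
  [0.085, [-0.011, -0.05, 0], 0],
  [0.085, [-0.006, -0.022, 0], 0],
  [0.085, [0, 0, 0], 0],
])

```text
clock: 9.43
position: [0.4367, -0.0025, 0.258]
ee_rot: [-0.001, -0.001, 0.707, -0.707]
contact_force: [-0.7, 1.1, 0.8]
width: 0.0845
```

```bash
python3 look.py 5 .029 .185 .06
```

```text
[ 0.4375 -0.0011  0.2584] [-0.8  0.   0.3] 0.0851 jaw -89.87 q6 1.41
side 316 0.014 [ 0.4384 -0.0013] 0.0017
top 42 0.016 [ 0.4377 -0.0017] 0.0004
```

Aligned.

jog_arm([
  [0.085, [0, 0, -0.04], 0],
  [0.085, [0, 0, -0.04], 0],
  [0.085, [0, 0, -0.033], 0],
  [0.05, [0, 0, 0], 0],
  [0.02, [0, 0, 0], 0],
  [0.02, [0, 0, 0], 0],
  [0.02, [0, 0, 0], 0],
  [0.02, [0, 0, 0.02], 0],
  [0.02, [0, 0, 0.05], 0],
  [0.02, [0, 0, 0.05], 0],
])

```text
clock: 10.78
position: [0.4373, -0.0014, 0.2675]
ee_rot: [0.001, -0.001, 0.707, -0.707]
contact_force: [0.7, 0.1, -2.4]
width: 0.0271
```

```bash
python3 look.py 6 .029 .065 .08
```

```text
[ 0.4411 -0.002   0.2719] [ 0.3 -0.7 -2.6] 0.0272 jaw -89.85 q6 1.41
side 530 0.127 [ 0.4362 -0.0007] 0.0018
top 64 0.134 [ 0.4408 -0.0024] 0.0004
```

jog_arm([
  [0.02, [-0.01, 0.035, 0], 0],
  [0.02, [-0.015, 0.05, 0], 0],
  [0.02, [-0.012, 0.055, 0], 0],
  [0.02, [0, 0.058, 0], 0],
  [0.02, [0, 0.058, 0], 0],
  [0.02, [0, 0.058, 0], 0],
  [0.02, [0, 0.058, 0], 0],
  [0.02, [0, 0.05, 0], 0],
  [0.02, [0, 0, 0], 0],
])

```text
clock: 12.0
position: [0.4001, 0.4235, 0.2644]
ee_rot: [-0.002, 0.003, -0.707, 0.707]
contact_force: [-0.2, -1.1, -1.5]
width: 0.0266
```

```bash
python3 look.py 7 .029 .065 .08
```

```text
[0.4001 0.42   0.2649] [-0.6 -0.1 -1.8] 0.0268 jaw -89.78 q6 2.26
side 763 0.12 [0.3981 0.4241] 0.001
top 121 0.12 [0.3981 0.4211] 0.0008
```

jog_arm([
  [0.02, [0.03, 0, 0], 0],
  [0.02, [0.045, 0, 0], 0],
  [0.02, [0.026, 0, 0], 0],
  [0.02, [0, 0, 0], 0],
  [0.02, [0, 0, -0.01], 0],
  [0.02, [0, 0, -0.01], 0],
  [0.02, [0, 0, 0], 0],
])

```text
clock: 12.98
position: [0.5003, 0.42, 0.2449]
ee_rot: [-0.0, 0.002, -0.706, 0.708]
contact_force: [-0.9, -0.4, -2.6]
width: 0.0269
```

```bash
python3 look.py 8 .029 .065 .08
```

```text
[0.5012 0.4206 0.2462] [ 0.3 -0.1 -1.3] 0.0266 jaw -89.8 q6 2.16
side 739 0.101 [0.4984 0.4204] 0.0011
top 92 0.105 [0.4988 0.4205] 0.0008
```

View pics/top8.png

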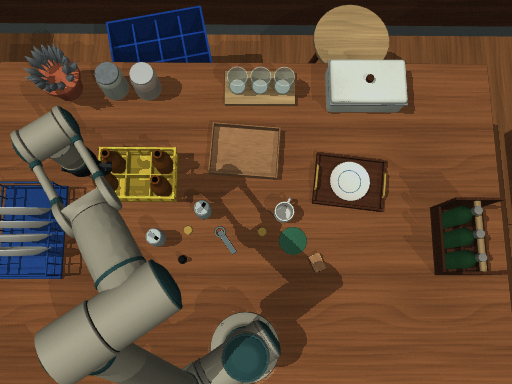

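The top view shows the arm over the crate's left side. Bottle A is at (161,184), and the flat is empty at (246,150). I'll lower bottle B.

jog_arm([
  [0.02, [0.001, 0.001, -0.02], 0],
  [0.02, [0, 0, -0.025], 0],
  [0.02, [0, 0, -0.025], 0],
  [0.02, [0, 0, -0.014], 0],
  [0.02, [0, 0, -0.007], 0],
  [0.02, [0, 0, -0.003], 0],
  [0.02, [0, 0, -0.002], 0],
  [0.02, [0, 0, 0], 0],
])

```text
clock: 14.08
position: [0.5034, 0.4218, 0.1519]
ee_rot: [0.002, -0.0, 0.708, -0.707]
contact_force: [-0.7, -1.3, 3.8]
width: 0.0273
```

jog_arm([
  [0.035, [0, 0, 0], 0],
  [0.05, [0, 0, 0], 0],
  [0.06, [0, 0, 0], 0],
  [0.06, [0, 0, 0.01], 0],
  [0.06, [0, 0, 0.03], 0],
  [0.06, [0, 0, 0.05], 0],
  [0.06, [0, 0, 0.02], 0],
  [0.06, [0, 0, 0], 0],
])

```text
clock: 15.08
position: [0.5038, 0.4221, 0.2631]
ee_rot: [0.003, 0.001, 0.708, -0.706]
contact_force: [-0.3, 0.5, 0.4]
width: 0.0603
```

```bash
python3 look.py 9 .014 .08 .04
```

```text
[0.5025 0.4213 0.2598] [-0.5  0.  -0.5] 0.0601 jaw -89.84 q6 2.16
side 246 0.14 [0.5018 0.423 ] 0.0038
top 37 0.141 [0.4983 0.4223] 0.0024
```

View pics/side9.png

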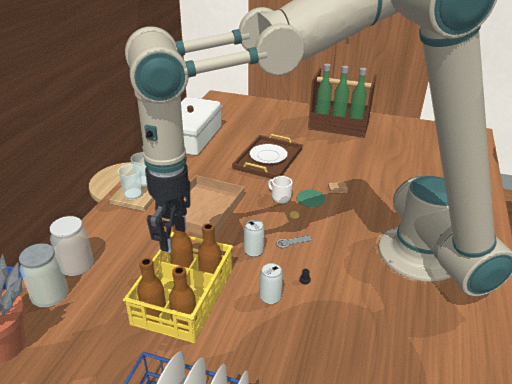

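All four bottles stand in the crate, with mouths at side pixels (147,263), (178,268), (178,219) and (208,228). Next is can B.

jog_arm([
  [0.085, [-0.035, -0.03, 0], 0],
  [0.085, [-0.04, -0.035, 0], 0],
  [0.085, [-0.04, -0.035, 0], 0],
  [0.085, [-0.035, -0.03, 0], 0],
  [0.085, [-0.012, -0.01, 0], 0],
  [0.085, [0, 0, 0], 0],
])

```text
clock: 15.92
position: [0.3404, 0.2813, 0.2599]
ee_rot: [-0.001, 0.001, -0.707, 0.707]
contact_force: [0.9, -0.9, 1.4]
width: 0.085
```

```bash
python3 look.py 10 .0265 .185 .06
```

```text
[0.342  0.2823 0.2601] [-0.3  0.4  0.2] 0.085 jaw -89.85 q6 2.1
side 387 0.015 [0.3395 0.2814] 0.0012
top 47 0.017 [0.339  0.2811] 0.0005
```

jog_arm([
  [0.085, [-0.001, -0.001, -0.06], 0],
  [0.085, [0, 0, -0.06], 0],
  [0.085, [0, 0, -0.05], 0],
  [0.085, [0, 0, -0.03], 0],
  [0.06, [0, 0, 0], 0],
  [0.045, [0, 0, 0], 0],
  [0.045, [0, 0, 0], 0],
  [0.045, [0, 0, 0], 0],
  [0.045, [0, 0, 0], 0],
], force=20)

```text
clock: 17.15
position: [0.3401, 0.2807, 0.061]
ee_rot: [0.001, -0.001, 0.707, -0.707]
contact_force: [0.4, 0.4, -1.1]
width: 0.0519
```

jog_arm([
  [0.045, [0, 0, 0.02], 0],
  [0.045, [0, 0, 0.05], 0],
  [0.045, [0, 0, 0.05], 0],
  [0.045, [0, -0.03, 0], 0],
  [0.045, [0, -0.05, 0], 0],
  [0.045, [0, -0.055, 0], 0],
  [0.045, [0, -0.055, 0], 0],
  [0.045, [0.015, -0.037, 0], 0],
  [0.045, [0.05, 0, 0], 0],
  [0.045, [0.05, 0, 0], 0],
])

```text
clock: 18.4
position: [0.456, 0.0526, 0.1809]
ee_rot: [-0.001, -0.0, -0.707, 0.707]
contact_force: [0.6, 0.6, -0.7]
width: 0.052
```

jog_arm([
  [0.045, [0.05, 0, 0], 0],
  [0.045, [0.05, 0, 0], 0],
  [0.045, [0.05, 0, 0], 0],
  [0.045, [0.026, 0, 0], 0],
  [0.045, [0, 0, 0], 0],
])

```text
clock: 19.02
position: [0.6323, 0.0533, 0.1798]
ee_rot: [-0.001, 0.001, -0.707, 0.707]
contact_force: [-1.3, 0.2, 0.5]
width: 0.0518
```

```bash
python3 look.py 11 .0265 .02 .07
```

```text
[0.6297 0.0535 0.18  ] [ 0.2  0.5 -0.8] 0.0518 jaw -89.84 q6 1.54
side 197 0.122 [0.6305 0.0542] 0.0019
top 29 0.132 [0.6288 0.0534] 0.0006
```

View pics/side11.png

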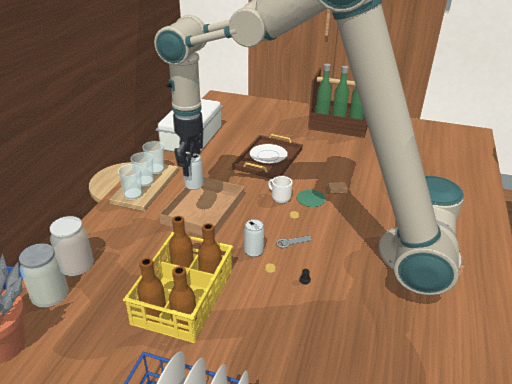

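jog_arm([
  [0.045, [0, 0, -0.035], 0],
  [0.045, [0, 0, -0.04], 0],
  [0.045, [0, 0, -0.025], 0],
  [0.045, [0, 0, -0.01], 0],
  [0.045, [0, 0, -0.004], 0],
  [0.045, [0, 0, -0.002], 0],
  [0.045, [0, 0, 0], 0],
])

```text
clock: 20.0
position: [0.6314, 0.0535, 0.0653]
ee_rot: [-0.002, 0.0, -0.707, 0.707]
contact_force: [-0.2, 0.0, -0.4]
width: 0.0523
```

jog_arm([
  [0.045, [0, 0, -0.001], 0],
  [0.045, [0, 0, -0.001], 0],
  [0.045, [0, 0, 0], 0],
])

```text
clock: 20.38
position: [0.6314, 0.0535, 0.0639]
ee_rot: [-0.002, 0.0, -0.707, 0.707]
contact_force: [-1.2, -1.1, 6.1]
width: 0.0517
```

jog_arm([
  [0.055, [0, 0, 0], 0],
  [0.06, [0, 0, 0], 0],
  [0.07, [0, 0, 0], 0],
  [0.07, [0, 0, 0], 0],
  [0.07, [0, 0, 0.02], 0],
  [0.07, [0, 0, 0.05], 0],
  [0.07, [0, 0, 0.06], 0],
  [0.07, [0, 0, 0.04], 0],
])

```text
clock: 21.38
position: [0.6316, 0.0535, 0.2354]
ee_rot: [-0.002, -0.0, -0.707, 0.707]
contact_force: [-0.2, 0.3, -1.1]
width: 0.0703
```

```bash
python3 look.py 12 .0265 .12 .08; python3 - <<'E'
from h import *
D={c:get_image(c) for c in ("side","top")}
for c,P in clouds(D).items():
  Q=P[(P[:,2]>.02)&(P[:,2]<.07)&(np.hypot(P[:,0]-.428,P[:,1]-.1357)<.038)];print(c,*fitc(Q,.0265))
E
```

```text
[0.6337 0.0535 0.2383] [ 0.7 -0.2  0.3] 0.0701 jaw -89.84 q6 1.54
side 441 0.038 [0.63   0.0541] 0.0067
top 153 0.075 [0.6117 0.054 ] 0.0084
side [0.42787995 0.13595888] 0.0015063974921593396h.py:18: RuntimeWarning: Mean of empty slice.
  c0=P[:,:2].mean(0)
  ret = um.true_divide(
Traceback (most recent call last):
  File "h.py", line 19, in fitc
    f=least_squares(lambda c:np.hypot(*(P[:,:2]-c).T)-r,c0,loss='soft_l1',f_scale=.003)
ValueError: Initial guess is outside of provided bounds
```

View pics/side12.png

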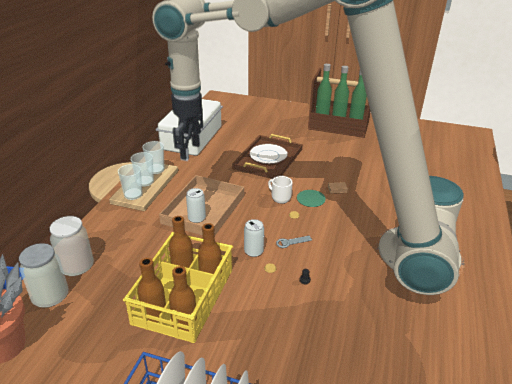

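The can stands in the flat at side pixel (196,205). Now can A.

jog_arm([
  [0.085, [-0.045, 0.018, 0], 0],
  [0.085, [-0.05, 0.02, 0], 0],
  [0.085, [-0.05, 0.02, 0], 0],
  [0.085, [-0.045, 0.018, 0], 0],
  [0.085, [-0.013, 0.006, 0], 0],
  [0.085, [0, 0, 0], 0],
])

```text
clock: 22.32
position: [0.4272, 0.1357, 0.2315]
ee_rot: [-0.001, 0.002, -0.707, 0.707]
contact_force: [-0.2, 0.3, 0.7]
width: 0.085
```

```bash
python3 look.py 13 .0265 .155 .06
```

```text
[0.4291 0.1352 0.2319] [ 0.8 -0.9  0.5] 0.085 jaw -89.85 q6 1.72
side 346 0.017 [0.428  0.1357] 0.0015
top 21 0.021 [0.4275 0.1345] 0.0004
```

jog_arm([
  [0.085, [0, 0, -0.06], 0],
  [0.085, [0, 0, -0.06], 0],
  [0.085, [0, 0, -0.052], 0],
  [0.06, [0, 0, 0], 0],
  [0.045, [0, 0, 0], 0],
  [0.045, [0, 0, 0], 0],
  [0.045, [0, 0, 0], 0],
  [0.045, [0, 0, 0], 0],
  [0.045, [0, 0, 0.02], 0],
  [0.045, [0, 0, 0.05], 0],
])

```text
clock: 23.68
position: [0.426, 0.1353, 0.1297]
ee_rot: [0.001, 0.003, -0.707, 0.707]
contact_force: [1.1, -0.6, -0.5]
width: 0.0521
```

jog_arm([
  [0.045, [0, -0.02, 0.05], 0],
  [0.045, [0, -0.05, 0], 0],
  [0.045, [0, -0.055, 0], 0],
  [0.045, [0, -0.05, 0], 0],
  [0.045, [0.03, -0.012, 0], 0],
  [0.045, [0.05, 0, 0], 0],
  [0.045, [0.055, 0, 0], 0],
  [0.045, [0.05, 0, 0], 0],
  [0.045, [0.011, 0, 0], 0],
  [0.045, [0, 0, 0], 0],
])

```text
clock: 24.92
position: [0.6235, -0.0513, 0.1799]
ee_rot: [0.001, -0.002, 0.707, -0.707]
contact_force: [-1.0, -0.2, -1.4]
width: 0.0519
```

```bash
python3 look.py 14 .0265 .02 .07
```

```text
[ 0.6222 -0.0513  0.1803] [ 0.2 -0.9  0.2] 0.052 jaw -89.84 q6 1.37
side 182 0.122 [ 0.6218 -0.0505] 0.0021
top 22 0.129 [ 0.6205 -0.0514] 0.0007
```

View pics/side14.png

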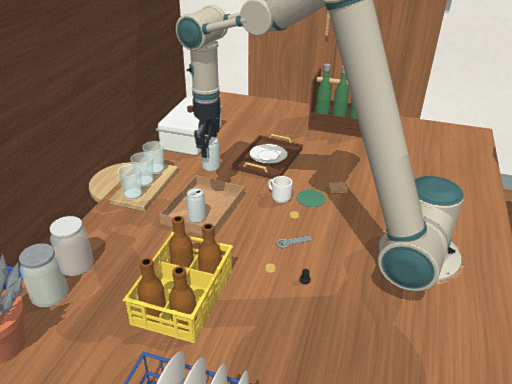

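Can A is held above the right half of the flat, at side pixel (211,155). I'll lower it.

jog_arm([
  [0.045, [0, 0, -0.035], 0],
  [0.045, [0, 0, -0.04], 0],
  [0.045, [0, 0, -0.025], 0],
  [0.045, [0, 0, -0.01], 0],
  [0.045, [0, 0, -0.004], 0],
  [0.045, [0, 0, -0.002], 0],
  [0.045, [0, 0, -0.001], 0],
  [0.045, [0, 0, -0.001], 0],
  [0.045, [0, 0, 0], 0],
])

```text
clock: 26.15
position: [0.6245, -0.0516, 0.0642]
ee_rot: [-0.002, 0.0, -0.707, 0.707]
contact_force: [-1.3, 0.5, 6.7]
width: 0.0517
```

jog_arm([
  [0.055, [0, 0, 0], 0],
  [0.06, [0, 0, 0], 0],
  [0.07, [0, 0, 0], 0],
  [0.07, [0, 0, 0], 0],
  [0.07, [0, 0, 0.02], 0],
  [0.07, [0, 0, 0.05], 0],
  [0.07, [0, 0, 0.06], 0],
  [0.07, [0, 0, 0], 0],
])

```text
clock: 27.15
position: [0.6272, -0.0521, 0.1982]
ee_rot: [-0.005, -0.003, -0.706, 0.708]
contact_force: [-0.4, 0.6, -0.6]
width: 0.0701
```

```bash
python3 look.py 15 .0265 .12 .04; python3 - <<'E'
from h import *
D={c:get_image(c) for c in ("side","top")}
np.savez('c1.npz',**clouds(D))
for c,P in clouds(D).items():
  d=P-[.4195,-.122,0];rr=np.hypot(d[:,0],d[:,1]);an=np.degrees(np.arctan2(d[:,1],d[:,0]))
  Q=P[(P[:,2]>.02)&(P[:,2]<.06)&(rr<.05)&(rr>.024)&(abs(an+22)>35)]
  if len(Q)>9:
    f=least_squares(lambda v:np.hypot(*(Q[:,:2]-v).T)-.031,[.419,-.121],loss='soft_l1',f_scale=.002);print(c,'body',len(Q),f.x)
  H=P[(P[:,2]>.018)&(P[:,2]<.062)&(rr>.036)&(rr<.058)];print('h',np.c_[H,np.degrees(np.arctan2(H[:,1]+.122,H[:,0]-.4195))].round(3).tolist()[:25])
for c in D:
  p=D[c][0]; a=(400,640) 
  r=p[195:230,260:310] if c=='top' else p[165:215,255:305]
  cv2.imwrite(f'pics/cup_{c}.png',cv2.resize(r,None,fx=10,fy=10,interpolation=cv2.INTER_CUBIC)[...,::-1])
E
```

```text
[ 0.6239 -0.0515  0.1929] [-0.6  0.5 -0. ] 0.07 jaw -89.84 q6 1.37
side 184 0.033 [ 0.6232 -0.0508] 0.0023
side body 275 [ 0.42134636 -0.12133227]
h [[0.463, -0.143, 0.054, -25.552], [0.459, -0.139, 0.057, -24.063], [0.454, -0.136, 0.06, -21.515], [0.464, -0.134, 0.055, -15.601], [0.461, -0.138, 0.053, -20.714], [0.456, -0.131, 0.059, -13.904], [0.469, -0.141, 0.046, -21.377], [0.464, -0.135, 0.051, -16.774], [0.46, -0.132, 0.054, -13.807], [0.457, -0.133, 0.054, -15.879], [0.466, -0.133, 0.048, -13.634], [0.465, -0.139, 0.045, -20.662], [0.46, -0.135, 0.048, -17.276], [0.467, -0.137, 0.041, -17.637], [0.465, -0.14, 0.04, -22.112], [0.462, -0.142, 0.04, -24.927], [0.468, -0.14, 0.035, -20.695], [0.463, -0.134, 0.04, -15.801], [0.462, -0.143, 0.035, -26.547], [0.467, -0.137, 0.034, -17.371], [0.463, -0.136, 0.035, -17.586], [0.462, -0.142, 0.032, -25.334], [0.464, -0.139, 0.03, -20.682], [0.46, -0.137, 0.031, -20.633], [0.463, -0.136, 0.028, -18.066]]
top body 52 [ 0.4195844 -0.1214494]
h [[0.467, -0.142, 0.048, -22.617], [0.467, -0.145, 0.046, -25.884], [0.465, -0.139, 0.04, -20.766], [0.462, -0.141, 0.058, -23.757], [0.463, -0.144, 0.052, -27.368], [0.46, -0.141, 0.051, -25.593], [0.46, -0.144, 0.051, -29.168], [0.461, -0.137, 0.024, -20.395], [0.455, -0.137, 0.057, -23.18], [0.456, -0.141, 0.056, -27.356], [0.453, -0.138, 0.056, -25.163], [0.452, -0.141, 0.057, -29.503]]
```

View pics/cup_top.png

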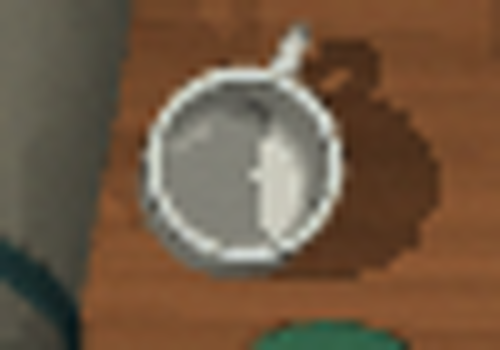

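View pics/side15.png

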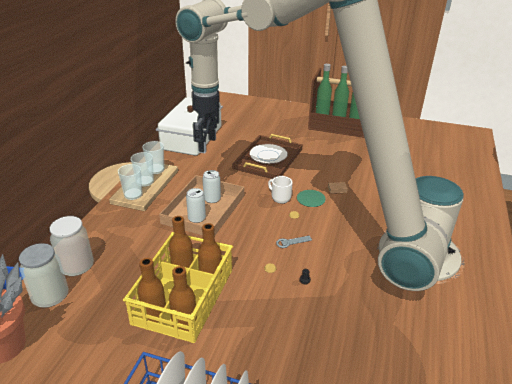

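Both cans stand in the flat, at side pixels (196,205) and (212,186). The cup is at side (281,189) with its handle at about -21°. Aligning the jaws with the cup's own x axis.

jog_arm([
  [0.085, [-0.03, -0.01, 0], -0.06],
  [0.085, [-0.045, -0.016, 0], -0.08],
  [0.085, [-0.05, -0.017, 0], -0.08],
  [0.085, [-0.05, -0.017, 0], -0.08],
  [0.085, [-0.0285, -0.01, 0], -0.07],
  [0.085, [0, 0, 0], 0],
], force=40)

```text
clock: 28.1
position: [0.4176, -0.1212, 0.191]
ee_rot: [-0.131, 0.128, 0.695, -0.695]
contact_force: [0.9, -0.2, 0.2]
width: 0.0856
```

```bash
python3 look.py 16 .031 .13 .04
```

```text
[ 0.4206 -0.1214  0.1916] [ 0.8  0.7 -0.3] 0.0849 jaw -111.04 q6 1.5
side 320 0.022 [ 0.4203 -0.121 ] 0.0032
top 50 0.022 [ 0.4196 -0.1235] 0.0021
```

jog_arm([
  [0.085, [0, 0, -0.05], 0],
  [0.085, [0, 0, -0.05], 0],
  [0.085, [0, 0, -0.048], 0],
  [0.075, [0, 0, 0], 0],
  [0.065, [0, 0, 0], 0],
  [0.05, [0, 0, 0], 0],
  [0.05, [0, 0, 0], 0],
  [0.05, [0, 0, 0], 0],
])

```text
clock: 29.2
position: [0.4217, -0.122, 0.0458]
ee_rot: [0.128, -0.13, -0.695, 0.695]
contact_force: [-0.3, -0.2, 6.7]
width: 0.0597
```

jog_arm([
  [0.05, [0, 0, 0.015], 0],
  [0.05, [0, 0, 0.03], 0],
  [0.05, [0, 0, 0.035], 0],
  [0.05, [0, 0, 0], 0],
])

```text
clock: 29.7
position: [0.422, -0.1223, 0.1268]
ee_rot: [0.127, -0.131, -0.695, 0.696]
contact_force: [0.5, 0.0, -2.5]
width: 0.0598
```

```bash
python3 look.py 17 .031 .0 .05; python3 - <<'E'
import cv2
p=cv2.imread('pics/side17.png');cv2.imwrite('pics/side17z.png',cv2.resize(p[90:230,210:350],None,fx=4,fy=4))
E
```

```text
[ 0.4199 -0.1213  0.1242] [-0.1 -0.3 -1.4] 0.0598 jaw -111.04 q6 1.5
side 200 0.084 [ 0.4219 -0.1204] 0.0029
top 57 0.082 [ 0.3843 -0.0964] 0.0092
```

View pics/side17z.png

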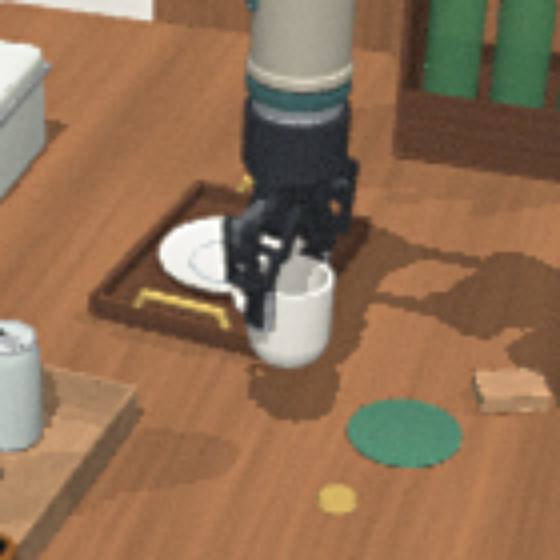

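jog_arm([
  [0.05, [0.012, -0.026, 0], 0],
  [0.05, [0.02, -0.042, 0], 0],
  [0.05, [0.024, -0.05, 0], 0],
  [0.05, [0.024, -0.05, 0], 0],
  [0.05, [0.016, -0.035, 0], 0],
  [0.05, [0.0095, -0.0225, 0], 0],
  [0.05, [0, 0, 0], 0],
])

```text
clock: 30.68
position: [0.5254, -0.348, 0.1219]
ee_rot: [-0.131, 0.129, 0.696, -0.695]
contact_force: [0.3, -0.1, -1.2]
width: 0.0597
```

```bash
python3 look.py 18 .031 .0 .05; python3 - <<'E'
from h import *
for c in('side','top'):
    print(c,[(round(s['score'],2),onz(c,s['position'],.014).round(4)[:2].tolist()) for s in spot_point('saucer_mid',c)])
    for t in ('0','12'):
        p=cv2.imread(f'pics/{c}{t}.png'); 
        m=(p.min(2)>120).astype('uint8'); k,l,st,ce=cv2.connectedComponentsWithStats(m)
        for i in range(1,k):
            w=onz(c,ce[i],.022)
            if st[i,4]>200 and np.hypot(w[0]-.526,w[1]+.347)<.03:
                cn=max(cv2.findContours((l==i).astype('uint8'),cv2.RETR_EXTERNAL,cv2.CHAIN_APPROX_NONE)[0],key=len)
                E=np.array([onz(c,q[0],.022) for q in cn])[:,:2]
                f=least_squares(lambda v:np.hypot(*(E-v[:2]).T)-v[2],[.526,-.347,.066],loss='soft_l1',f_scale=.001);print(c,t,st[i,4],f.x.round(4))
p=cv2.imread('pics/side18.png');cv2.imwrite('pics/side18z.png',cv2.resize(p[90:230,210:350],None,fx=4,fy=4))
E
```

```text
[ 0.5245 -0.3456  0.1225] [ 0.8  0.5 -1.8] 0.0596 jaw -111.06 q6 1.24
side 177 0.076 [ 0.5258 -0.3462] 0.0036
side [(0.85, [0.5195, -0.3405]), (0.22, [0.6524, -0.1059])]
side 0 571 [ 0.5282 -0.3489  0.0641]
side 12 572 [ 0.5283 -0.3489  0.0641]
top [(0.9, [0.5264, -0.3417])]
top 0 1178 [ 0.5259 -0.3444  0.0635]
top 12 1154 [ 0.5264 -0.3445  0.0632]
```

View pics/side18z.png

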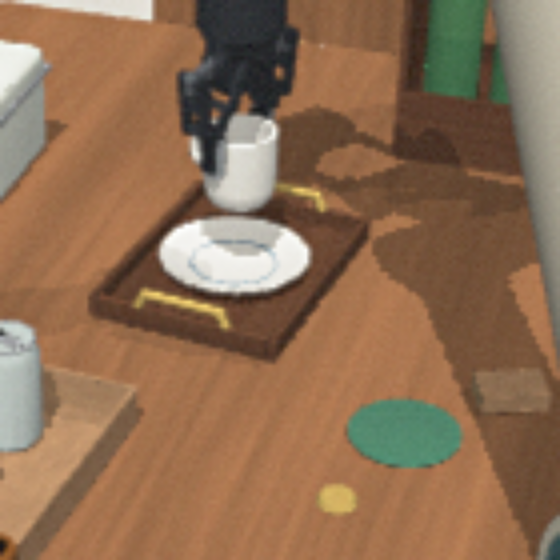

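jog_arm([
  [0.05, [0.001, 0, -0.02], 0],
  [0.05, [0, 0, -0.02], 0],
  [0.05, [0, 0, -0.014], 0],
  [0.05, [0, 0, -0.007], 0],
  [0.05, [0, 0, -0.002], 0],
  [0.05, [0, 0, -0.001], 0],
  [0.05, [0, 0, 0], 0],
])

```text
clock: 31.75
position: [0.5271, -0.3472, 0.0608]
ee_rot: [0.129, -0.129, -0.695, 0.695]
contact_force: [0.1, 0.4, -1.6]
width: 0.0597
```

```bash
python3 look.py 19 .031 .0 .05
```

```text
[ 0.5271 -0.3472  0.0608] [ 0.6 -0.2 -2.3] 0.0599 jaw -111.04 q6 1.25
side 244 0.012 [ 0.5269 -0.3457] 0.0041
```

jog_arm([
  [0.05, [0, 0, -0.001], 0],
  [0.05, [0, 0, -0.001], 0],
  [0.05, [0, 0, 0], 0],
])

```text
clock: 32.22
position: [0.527, -0.3472, 0.0598]
ee_rot: [0.129, -0.129, -0.695, 0.695]
contact_force: [-1.2, 0.3, 7.0]
width: 0.0597
```

jog_arm([
  [0.063, [0, 0, 0], 0],
  [0.07, [0, 0, 0], 0],
  [0.08, [0, 0, 0], 0],
  [0.085, [0, 0, 0], 0],
  [0.085, [0, 0, 0.01], 0],
  [0.085, [0, 0, 0.03], 0],
  [0.085, [0, 0, 0.06], 0],
  [0.085, [0, 0, 0.06], 0],
  [0.085, [-0.06, 0, 0], 0],
  [0.085, [-0.06, 0, 0], 0],
])

```text
clock: 33.48
position: [0.4062, -0.3474, 0.2201]
ee_rot: [0.128, -0.129, -0.694, 0.696]
contact_force: [-0.2, 0.6, -0.4]
width: 0.0849
```

```bash
python3 - <<'E'
from h import *
D={c:get_image(c) for c in ("side","top")}
for c in D: cv2.imwrite(f'pics/{c}20.png',D[c][0][...,::-1])
C=clouds(D)
for n,s,a,b,r in (('cup',(.5265,-.3465),.036,.075,.031),('canB',(.631,.0535),.04,.08,.0265),('canA',(.623,-.051),.04,.08,.0265),('bA',(.499,.267),.13,.165,.0143),('bB',(.500,.4225),.13,.165,.0143),('s1',(.579,.4205),.13,.165,.0143),('s2',(.578,.2645),.13,.165,.0143)):
  for c,P in C.items():
    Q=P[(P[:,2]>a)&(P[:,2]<b)&(np.hypot(P[:,0]-s[0],P[:,1]-s[1])<r+.009)]
    A=P[(np.hypot(P[:,0]-s[0],P[:,1]-s[1])<r+.005)]
    if len(Q)>9: x,e=fitc(Q,r);print(n,c,len(Q),x.round(4),round(e,4),'ztop',np.percentile(A[:,2],99).round(3))
print(manip.get_state()['position'],manip.get_state()['contact_force'])
E
```

```text
cup side 254 [ 0.5264 -0.3442] 0.0031 ztop 0.083
cup top 144 [ 0.5241 -0.344 ] 0.0028 ztop 0.086
canB side 203 [0.6298 0.0542] 0.0017 ztop 0.098
canB top 49 [0.6296 0.0531] 0.0007 ztop 0.103
canA side 187 [ 0.6231 -0.0504] 0.002 ztop 0.099
canA top 48 [ 0.6226 -0.052 ] 0.001 ztop 0.103
bA side 135 [0.4994 0.2691] 0.0012 ztop 0.174
bA top 23 [0.4991 0.2678] 0.0011 ztop 0.177
bB side 153 [0.5019 0.4225] 0.001 ztop 0.173
bB top 34 [0.5016 0.4218] 0.0011 ztop 0.176
s1 side 156 [0.5796 0.4206] 0.0012 ztop 0.173
s1 top 39 [0.5613 0.4022] 0.0045 ztop 0.177
s2 side 127 [0.5783 0.2648] 0.0013 ztop 0.174
s2 top 31 [0.5781 0.264 ] 0.002 ztop 0.178
[ 0.40133281 -0.34539721  0.21908029] [0.84654281 0.88800119 0.08887547]
```

View pics/side20.png

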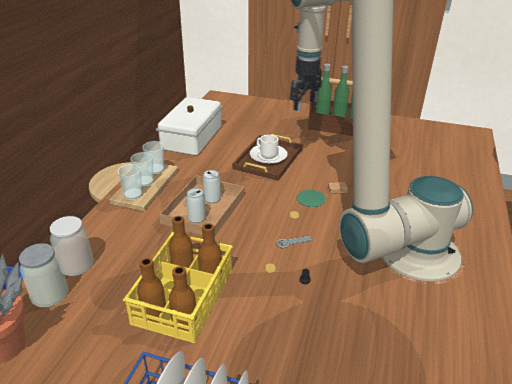

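View pics/top20.png

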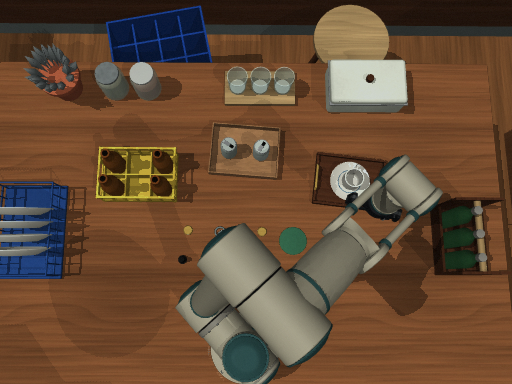

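The side view shows the cup on the saucer at (268,146), both cans in the flat and four bottles in the crate. The gripper is clear of everything.

```bash
python3 -c "
from rig import sign_off
print(sign_off())"
```

```text
the job is handed in; nothing more can be done
None
```

I stood both loose bottles in the two free near-corner cells of the crate, both cans upright in the cardboard flat, and the cup on the saucer, then handed the job in at about 33.6 s. I lowered the bottles, the cup and the cans until the force reading showed contact, then opened the fingers. Handing in reports no verdict.

Last checks, from both cameras just before handing in:
- **Bottles:** all four stand upright, with matching top heights. The two placed ones are within about 3 mm of their cell centres, and the two that were already there have not moved.
- **Cans:** both stand in the flat, about 5 cm either side of its middle.
- **Cup:** it is upright on the saucer, about 2–4 mm from the measured saucer centre.
- **Robot:** the gripper was clear of everything.

**Disagreements:**
- The two cameras and the networks differed by up to about 8 mm on the saucer centre. I used (0.5265, -0.3465), which rests mainly on the outline fits.
- The top-camera fit for one already-stowed bottle was off by about 25 mm. It was probably thrown off by neighbouring points, because the side camera and the picture show that bottle unmoved.

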